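# Slide the thin china cover over the edge and lay it on the mug

### The arm

A 7-joint arm with a two-finger parallel gripper is mounted at the origin on the work surface. World frame = base frame: x ahead of the robot, y to its left, z up, the work surface at z = 0. Lengths are in mm, angles in rad, forces in N, time in s.
With the tool pointing down it reaches from about 400 to 875 mm from the base axis. Payload 4.4 kg.
Tool frame: the origin (TCP) lies midway between the tips of the shut fingers; the grasp point (between the pads) lies ctrl.grip_depth behind it (ctrl.grip_depth is the distance from the TCP to the grasp point, in mm); z points along the fingers, y is the line along which they close (so a half turn about z gives the same grasp; the last joint's range is limited). The gripper opens to 85 mm and grips with 20 to 120 N. Pads are 22 mm wide; open, the fingers measure 114 mm over their backs; the gripper's body (76 mm by 85 mm) begins 54 mm behind the grasp point. The pads swing forward as they close: fully open they stand 13 mm farther back than shut.
Start: joints at [-1.401, 0.628, 0.038, 1.517, -0.027, 0.996, -0.02], TCP at [151.828, 632.033, 231.313] pointing down, gripper open.
Joint ranges: [-3.06, 3.06], [-0.37, 2.12], [-1.25, 1.32], [0.18, 2.47], [-1.1, 4.24], [0.23, 1.98], [-2.94, 2.94]. Speed limits (rad/s): [2.57, 2.57, 3.14, 3.14, 3.14, 3.14, 3.14].

### API

Orientations are given as [roll, pitch, yaw] about the fixed x, y, z axes, in that order (R = Rz(yaw) Ry(pitch) Rx(roll)).
In Python, from cell import ctrl gives the robot as it stands.
- The arm moves only by the tool carry_out, never from a script. Its argument "deltas" is one flat list of numbers, 7 for each row, row after row: the turn, a rotation vector about the tool's x, y, z in degrees, then the shift along the tool's x, y, z in m, then the closure, from -1 (fully open) to 1 (shut). In form: [wx, wy, wz, dx, dy, dz, claw, wx, wy, wz, dx, dy, dz, claw, ...]. A call has 1 to 12 rows; each row shifts and turns the commanded pose from where the row before left it, along the tool's axes as they then stand; what a row does not reach is not made up. A row lasts 1/8 s, in which the tool goes at most 62.5 mm and 10.7 degrees, less where a joint would pass 70% of its speed; a pose out of reach is approached as far as the arm can. A call with a gripper value outside its range is refused whole. The fingers move at their own pace and stop on an object; the grip force is fixed at half the most. Time passes only in rows, so rows that do not move let the fingers close. It gives the time, the measured TCP pose, the force, the opening and the grip force at its end, in the units of the state.
- ctrl.read_state(): the state, without advancing time (a new reading comes with each control period).
- ctrl.get_image(name): name is "scene" or "top"; returns the picture (480x640x3 uint8, red, green, blue); there is no depth.
- ctrl.calibration(name): a dict with "mtx" (3x3 intrinsics, pixels), "R" (3x3) and "t" (3): a world point X has camera coordinates R X + t. Camera axes: x right, y down, z forward; pixel columns grow to the right and rows downward; lengths in mm; the calibration is good to about 2 mm. A picture is of the moment at which its call begins. calibration takes no time and is no camera call.
- ctrl.finish_job(): hands the job in; it is judged then, once.
The state is a dict: "clock": time; "qpos": joint angles; "qd": joint speeds; "tau": joint torques, N m; "eef_pos": TCP position; "tool_rot": TCP orientation; "force": force on the tool from outside, world axes, zero at the start; "torque": the same for the moment, N m; "width": finger opening in mm; "gripper_force": force on a finger pad.
Only numpy, scipy, OpenCV 4.12 (cv2) and the standard library are available. Lean on these libraries where they do the work, as an engineer would, in place of code of your own. Each camera call takes 0.05 s, during which the arm holds its last target. There are 200 camera calls.

### The job

Cover the brown mug against flies: press gently on the thin white china cover that lies flat in its low wooden stand and slide it out of the open side until most of its tab sticks out over the edge, still lying flat, then grip it by the tab, lift it, and lay it down gently, flat and fully covering the mouth of the mug, which stays standing where it is. The china is thin: never press hard on it, never let it fall, and leave the other loose things on the counter where they are.

Things in the scene. Friction and masses are not known exactly. Their poses are not given: they have to be found in the camera images.
- stand: Low wooden stand, fixed, on small screw feet of differing height (its origin is 0 to 8 mm up): block 172 (x) x 140 (y) x 50 mm with a shallow bay on top (floor at z = 50, x -86 to +76, 112 wide), open at its -x side, rims to z = 58 at the +x end (10 wide) and along both y sides (14 wide). Origin: centre of the block's underside. Its open -x side looks roughly towards the robot.
- stand_edge (a point): Middle of the open edge of the bay floor, at (-86, 0, 50) mm in the stand's frame; same axes as the stand. Beyond it (-x) there is only the counter, 50 to 58 mm below.
- cover: Loose thin white china cover, 3 mm thick, about 85 g: a square 100 x 100 with a flat tab 40 wide (y), 45 long on the middle of its -x side. Origin: centre of the underside of the square, z up. At the start it lies flat in the bay, tab to the open edge, 1 to 6 mm from the rear rim: too tight to push from behind, too thin to pick up. It breaks at over 15 N on the stand or 20 N on the mug.
- cover_tab (a point): End of the cover's tab, at (-95, 0, 1.5) mm in the cover's frame; at the start 11 to 16 mm inside the open edge. The glazed underside is slippery on the wood (friction about 0.35), the matt top grips better (about 0.5): pressed from above with shut fingertips at 4 to 8 N and dragged, it slides along. Contact is hard: a millimetre more adds 5 to 15 N.
- mug: Loose brown glazed mug, outer radius 38 at the rim, 90 high, upright and empty, about 0.4 kg; one handle on its own +y side, reaching about 35 beyond the wall, below the rim. It is the only vessel with a handle. Origin: centre of its underside.
- mug_rim (a point): Centre of the mug's mouth, at the height of the rim (90 above the counter).
- canister: Bystander: closed round stainless sugar canister with a screw lid, diameter 96, 131 high, loose. Origin: centre of its underside. It and the mug stand on either hand of the stand, in either order.
- dipper: Bystander: wooden honey dipper lying flat, 150 long along its x, 22 thick. Origin: under the middle.
- bowl: Bystander: white bowl, diameter 110, 50 high, loose. Origin: centre of its underside. Behind the stand is a fixed white spice carousel, diameter 170, 163 high.
- tumbler: Bystander: steel tumbler without a handle, diameter 62, 95 high, loose. Origin: centre of its underside.
- teaspoon: Bystander: small steel spoon with a wooden handle lying flat, 140 long along its x. Origin: under the middle.
Not all that is in view belongs to the job. Of the things shaped like the cover, the white one is meant.

How it is judged (in metres and radians):
On the way, in this order (a step that is already met when the one before it is completed fails the run):
1. the cover lies flat in the stand's bay with at least 24 mm of its tab out over the open edge (x of cover_tab in the frame of stand_edge between -0.06 and -0.024 m and z of cover in the frame of stand_edge below 0.003 m and angle between cover's own z axis and vertical below 0.06 rad and contact force between cover and stand above 0.2 N), for 0.2 s.
2. the cover is lifted clear of the stand in the fingers (height (world z) of cover above 0.075 m and contact force between the fingers and cover above 1 N and contact force between cover and stand below 0.05 N), for 0.2 s.
At the end, for the whole second after the job is handed in: The cover rests flat (within 0.06 rad) on the rim of the mug, released and at rest, its square centred over the mouth within 12 mm along each side of the square, so that the mouth is fully covered; the mug is upright and within 25 mm of where it stood (x of mug_rim in the frame of cover between -0.012 and 0.012 m and y of mug_rim in the frame of cover between -0.012 and 0.012 m and z of cover in the frame of mug_rim between -0.003 and 0.005 m and angle between each of cover, mug's own z axis and vertical below 0.06 rad and distance of mug from where it was at the start of the episode below 0.025 m and linear speed of cover below 0.02 m/s and angular speed of cover below 0.2 rad/s); the robot touches nothing.
It fails at once if the cover is pressed on the stand with more than 15 N (contact force between cover and stand above 15 N).
It fails at once if the cover is pressed or dropped on the mug with more than 20 N (contact force between cover and mug above 20 N).
It fails at once if the cover falls off the stand or the mug towards the counter (height (world z) of cover below 0.035 m).
It fails at once if a bystander is moved by more than 30 mm (distance of any of canister, dipper, bowl, tumbler, teaspoon from where it was at the start of the episode above 0.03 m).
It also fails if it takes over 67 s, if anything falls off the work surface, if the arm or the gripper's body presses on something with over 40 N, if the wrist force passes 120 N, or if a joint passes its speed limit or range.

## Working session

There is one attempt and no reset: what is moved stays moved. The work goes in short steps, Python scripts to look and compute and a tool call to move; the robot and the scene stay as the last step left them, time stands still between calls to the robot, and variables do not carry over. Pictures are saved under pics/ and viewed, at most 10 in all, crops included, and the job is handed in when it is done.

Besides the shell and the picture viewer there is one more tool, called as name(argument=value, ...) on one line, values as JSON. carry_out: Moves the arm, as the interface text tells. Its arguments: {"type":"object","properties":{"deltas":{"type":"array"}},"required":["deltas"]}

```bash
mkdir -p pics; ls; python3 - <<'E'
from cell import ctrl
import cv2,numpy as np
print(ctrl.read_state(), ctrl.grip_depth)
for n in("scene","top"):
    cv2.imwrite(f"pics/{n}0.png",ctrl.get_image(n)[:,:,::-1]); c=ctrl.calibration(n); print(n,c)
E
```

```text
pics
{'clock': 0.0, 'qpos': array([-1.40079133,  0.62936954,  0.03842087,  1.51839701, -0.02697777,
        0.99627385, -0.0199662 ]), 'qd': array([-0.00161084, -0.00134361,  0.00023901, -0.00119214, -0.00046178,
       -0.00039209, -0.00088124]), 'tau': array([ 2.21580317e-04, -5.63388956e+01,  1.22586932e+00, -1.93439215e+01,
        1.09137470e-02,  1.06904531e-02,  8.34723490e-08]), 'eef_pos': array([151.67521216, 631.40220655, 230.3642505 ]), 'tool_rot': array([-3.13966270e+00,  3.33944335e-05,  2.90584999e+00]), 'force': array([-0.20316595,  0.49533944,  0.39794581]), 'torque': array([ 0.03729664, -0.00994765, -0.00237234]), 'gripper_force': 0.0, 'width': 85.36098804091053} 18.700000000000003
scene {'mtx': array([[517.8350725 ,   0.        , 323.59634597],
       [  0.        , 517.8350725 , 244.67563947],
       [  0.        ,   0.        ,   1.        ]]), 'R': array([[-0.53015991,  0.8478363 ,  0.01020127],
       [ 0.51293129,  0.33027436, -0.79235114],
       [-0.67515328, -0.41484026, -0.60998   ]]), 't': array([ 266.63793816, -211.11575571, 1362.76525073])}
top {'mtx': array([[437.41990482,   0.        , 320.51958949],
       [  0.        , 437.41990482, 238.45363148],
       [  0.        ,   0.        ,   1.        ]]), 'R': array([[-0.14904893, -0.98882221, -0.00387979],
       [-0.96567201,  0.14640135, -0.21457917],
       [ 0.21274865, -0.02823619, -0.97669889]]), 't': array([ 69.32824633, 531.11465894, 867.52076233])}
```

View pics/scene0.png

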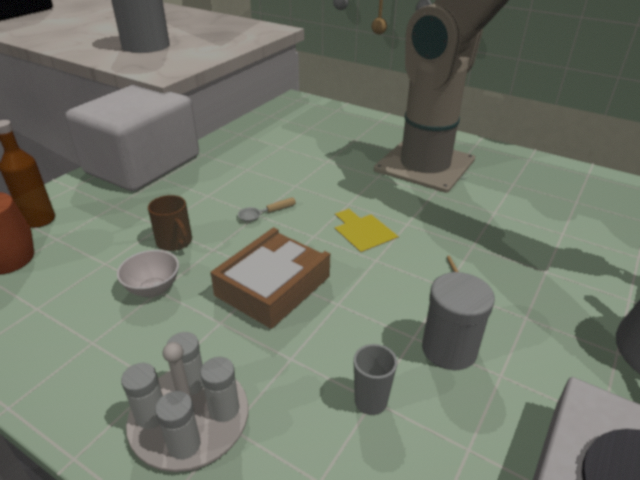

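View pics/top0.png

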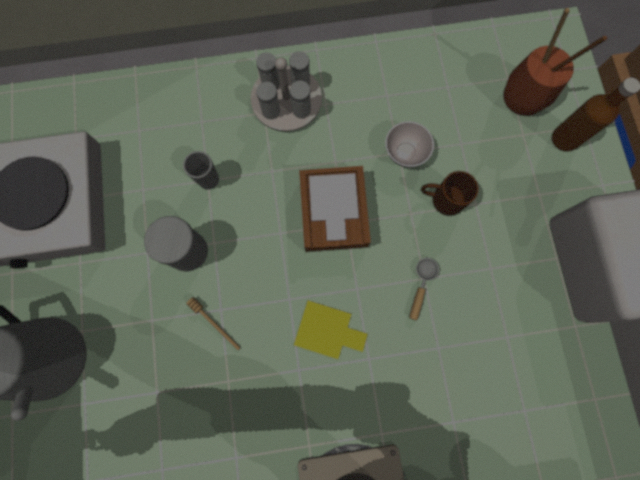

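Top view: the white cover lies in the stand at (335,203) and its yellow twin on the counter at (330,330). The task says white, so the one in the stand is meant. Vessels: brown mug with a handle at (455,193), steel tumbler (200,170) without one, bottle and crock at the upper right. The mug is the brown one with the handle. I'll confirm this in one crop and measure.

```bash
cat > h.py <<'E'
import cv2,numpy as np
from cell import ctrl
def cal(n):
    c=ctrl.calibration(n); return c["mtx"],c["R"],c["t"]
def ray(n,p,z):
    K,R,t=cal(n); d=R.T@np.linalg.solve(K,[p[0],p[1],1.]); o=-R.T@t
    return o+d*(z-o[2])/d[2]
def proj(n,X):
    K,R,t=cal(n); q=K@(R@np.asarray(X,float)+t); return q[:2]/q[2]
def tri(p,q):
    P=[cal(n)[0]@np.c_[cal(n)[1],cal(n)[2]] for n in("top","scene")]
    X=cv2.triangulatePoints(P[0],P[1],np.array(p,float).reshape(2,1),np.array(q,float).reshape(2,1)); return (X[:3]/X[3]).ravel()
E
python3 - <<'E'
from h import *
T=cv2.imread("pics/top0.png");S=cv2.imread("pics/scene0.png")
a=cv2.resize(T[150:270,290:490],None,fx=4,fy=4,interpolation=cv2.INTER_CUBIC)[:, :800]
b=cv2.resize(S[185:325,140:340],None,fx=4,fy=4,interpolation=cv2.INTER_CUBIC)
cv2.imwrite("pics/ct.png",a);cv2.imwrite("pics/cs.png",b)
for n,I,box in(("top",T,(295,160,375,255)),("scene",S,(205,225,335,325))):
    x0,y0,x1,y1=box; hsv=cv2.cvtColor(I,cv2.COLOR_BGR2HSV)
    sub=hsv[y0:y1,x0:x1]
    print(n,[sub[i,j].tolist() for i,j in((40,40),(5,40))])
    w=((sub[...,1]<60)&(sub[...,2]>110)).astype(np.uint8)
    br=((sub[...,0]<20)&(sub[...,1]>100)).astype(np.uint8)
    for nm,m in(("white",w),("brown",br)):
        cs,_=cv2.findContours(m,cv2.RETR_EXTERNAL,cv2.CHAIN_APPROX_NONE)
        c=max(cs,key=cv2.contourArea)
        ap=cv2.approxPolyDP(c,3,True)[:,0]+[x0,y0]
        print(nm,cv2.contourArea(c),ap.tolist())
E
```

```text
top [[0, 2, 128], [41, 31, 115]]
white 2270.0 [[354, 174], [310, 177], [312, 219], [326, 220], [328, 239], [344, 238], [343, 219], [357, 216]]
brown 5008.0 [[361, 167], [300, 171], [307, 250], [368, 244]]
scene [[10, 5, 165], [53, 33, 155]]
white 4389.0 [[205, 225], [205, 289], [211, 284], [212, 269], [272, 227], [318, 251], [329, 252], [329, 277], [278, 324], [334, 324], [334, 225]]
brown 2671.5 [[275, 229], [212, 271], [267, 304], [271, 324], [320, 282], [328, 267], [327, 253], [306, 247], [294, 260], [304, 268], [267, 299], [224, 276], [224, 269], [260, 243], [273, 250], [289, 239]]
```

View pics/ct.png

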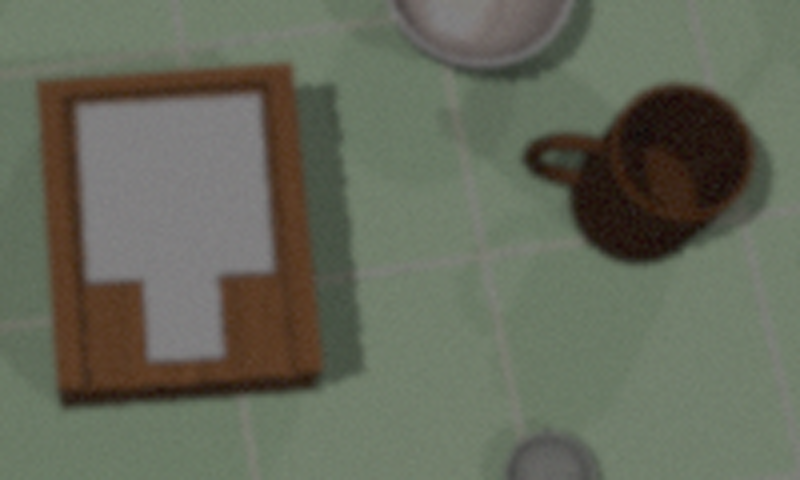

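View pics/cs.png

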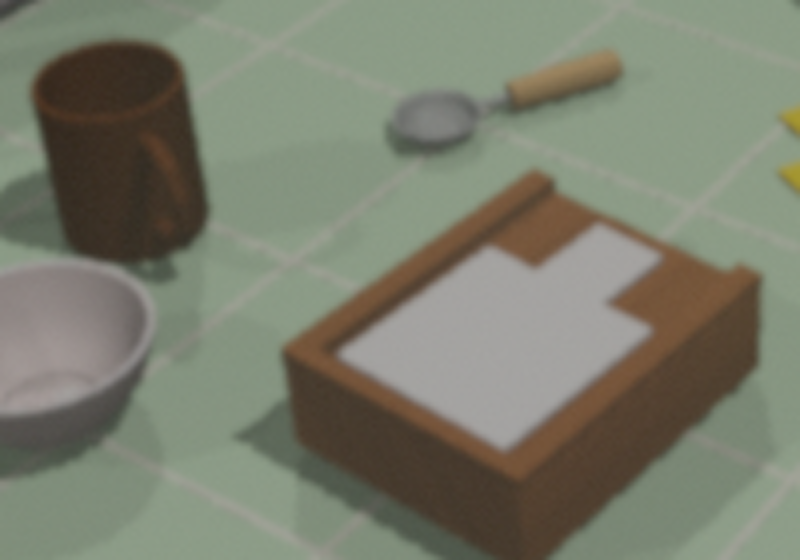

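The crops confirm both: the white cover is in the stand, with its tab end at crop px (147–225, 360) in the top view, and the brown handled mug has its rim at about (679,152) top and (111,82) scene. Next I locate them from these corners.

```bash
python3 - <<'E'
from h import *
from scipy.optimize import least_squares
tp=lambda u,v:(290+(u+.5)/4-.5,150+(v+.5)/4-.5)
sp=lambda u,v:(140+(u+.5)/4-.5,185+(v+.5)/4-.5)
st={(86,-70):((290,66),(285,352)),(86,70):((38,82),(520,482)),(-86,70):((60,390),(762,275)),(-86,-70):((320,373),(545,172))}
X=np.array([tri(tp(*a),sp(*b)) for a,b in st.values()]);print("stand rim\n",X.round(1))
cv={(50,-50):((265,92),(505,450)),}
cv={(50,50):((75,100),(505,450)),(50,-50):((265,92),(337,353)),(-50,-50):((275,273),(492,245)),(-50,50):((85,283),(652,328)),(-95,20):((147,362),(663,258)),(-95,-20):((225,358),(600,222))}
Y=np.array([tri(tp(*a),sp(*b)) for a,b in cv.values()]);print("cover\n",Y.round(1))
def fit(m,X):
    m=np.array(m,float)
    f=lambda p:((m@np.array([[np.cos(p[2]),np.sin(p[2])],[-np.sin(p[2]),np.cos(p[2])]])+p[:2])-X[:,:2]).ravel()
    r=least_squares(f,[*X[:,:2].mean(0),0]);return r.x.round(3),np.abs(r.fun).max().round(1),X[:,2].mean().round(1)
print("stand",fit(list(st),X));print("cover",fit(list(cv),Y))
print("mug tri",tri(tp(679,152),sp(111,82)),ray("top",tp(679,152),90),ray("scene",sp(111,82),90))
for z in(53,57,61): print(z,fit(list(cv),np.array([ray("top",tp(*a),z) for a,b in cv.values()])),fit(list(cv),np.array([ray("scene",sp(*b),z) for a,b in cv.values()])))
for z in(58,62,66): print(z,fit(list(st),np.array([ray("top",tp(*a),z) for a,b in st.values()])),fit(list(st),np.array([ray("scene",sp(*b),z) for a,b in st.values()])))
E
```

```text
stand rim
 [[ 681.5 -124.8   60.2]
 [ 692.5   12.8   61.7]
 [ 521.3   25.1   61.1]
 [ 509.2 -110.    60.4]]
cover
 [[ 679.4   -5.2   60.2]
 [ 668.4 -107.7   58.5]
 [ 567.7  -97.2   57.7]
 [ 578.1    2.6   58.6]
 [ 530.7  -23.3   56.7]
 [ 525.9  -63.6   58.6]]
stand (array([ 6.01119e+02, -4.92190e+01, -8.10000e-02]), np.float64(2.5), np.float64(60.8))
cover (array([ 6.23235e+02, -5.20730e+01, -9.50000e-02]), np.float64(1.8), np.float64(58.4))
mug tri [ 593.46153006 -314.30892473   86.92161013] [ 592.56732745 -313.1523256    90.        ] [ 596.5500421  -310.42849278   90.        ]
53 (array([ 6.24869e+02, -5.26900e+01, -1.00000e-01]), np.float64(2.9), np.float64(53.0)) (array([ 6.18147e+02, -5.60290e+01, -9.50000e-02]), np.float64(1.7), np.float64(53.0))
57 (array([ 6.23748e+02, -5.24050e+01, -1.00000e-01]), np.float64(2.6), np.float64(57.0)) (array([ 6.21981e+02, -5.29910e+01, -9.50000e-02]), np.float64(2.0), np.float64(57.0))
61 (array([ 6.22626e+02, -5.21190e+01, -1.00000e-01]), np.float64(2.2), np.float64(61.0)) (array([ 6.25816e+02, -4.99520e+01, -9.50000e-02]), np.float64(2.3), np.float64(61.0))
58 (array([ 6.02235e+02, -4.98440e+01, -7.90000e-02]), np.float64(1.6), np.float64(58.0)) (array([ 5.98365e+02, -5.09300e+01, -8.10000e-02]), np.float64(3.0), np.float64(58.0))
62 (array([ 6.01068e+02, -4.95550e+01, -7.90000e-02]), np.float64(2.0), np.float64(62.0)) (array([ 6.02153e+02, -4.78800e+01, -8.10000e-02]), np.float64(3.4), np.float64(62.0))
66 (array([ 5.99901e+02, -4.92670e+01, -7.90000e-02]), np.float64(2.3), np.float64(66.0)) (array([ 6.05941e+02, -4.48310e+01, -8.10000e-02]), np.float64(3.8), np.float64(66.0))
```

carry_out(deltas=[0,0,-8.6,0,0,0,1,0,0,0,-0.033,-0.04,0,1,0,0,0,-0.033,-0.04,0,1,0,0,0,-0.033,-0.04,0,1,0,0,0,-0.033,-0.04,0,1,0,0,0,-0.033,-0.04,0,1,0,0,0,-0.033,-0.04,0,1,0,0,0,-0.033,-0.04,0,1,0,0,0,-0.033,-0.04,0,1,0,0,0,-0.033,-0.04,0,1,0,0,0,-0.033,-0.04,0,1,0,0,0,-0.033,-0.04,0,1])

```text
clock: 1.6
eef_pos: [476.5, 161.1, 231.2]
tool_rot: [-3.142, -0.0, 3.056]
force: [0.0, 1.1, -0.8]
width: 0.2
gripper_force: 0.0
```

```bash
cat >> h.py <<'E'
from scipy.spatial.transform import Rotation as Ro
def to(x,y,z,yaw=None):
    s=ctrl.read_state(); R=Ro.from_euler("xyz",s["tool_rot"]); p=s["eef_pos"]
    print("t",s["clock"],"pos",p.round(2),"rot",s["tool_rot"].round(4),"F",s["force"].round(2),"w",round(s["width"],1),"gf",round(s["gripper_force"],1))
    if yaw is not None:
        R2=Ro.from_euler("xyz",[np.pi,0,yaw]); print("turn deg",np.degrees((R.inv()*R2).as_rotvec()).round(2)); R=R2
    print("shift mm (after turn)",R.inv().apply(np.array([x,y,z])-p).round(1))
E
python3 -c "
from h import *
to(622,-52,120,np.pi-.085)"
```

```text
t 1.6 pos [476.48 161.09 231.15] rot [-3.1416e+00 -3.0000e-04  3.0560e+00] F [ 0.04  1.13 -0.77] w 0.2 gf 0.0
turn deg [-0.   -0.02 -0.03]
shift mm (after turn) [-163.1 -200.   111.2]
```

carry_out(deltas=[0,0,0,-0.033,-0.04,0,1,0,0,0,-0.033,-0.04,0,1,0,0,0,-0.033,-0.04,0,1,0,0,0,-0.033,-0.04,0.01,1,0,0,0,-0.031,-0.04,0.03,1,0,0,0,0,0,0.045,1,0,0,0,0,0,0.045,1,0,0,0,0,0,0.021,1,0,0,0,0,0,0,1,0,0,0,0,0,0,1])

```text
clock: 2.85
eef_pos: [621.8, -50.7, 81.1]
tool_rot: [3.142, 0.001, 3.056]
force: [-0.1, 0.3, -0.5]
width: 0.1
gripper_force: 0.0
```

```bash
python3 -c "
from h import *
to(622,-52,62,np.pi-.085)
a=ctrl.get_image('top')[130:280,270:470,::-1];b=ctrl.get_image('scene')[170:320,180:380,::-1]
cv2.imwrite('pics/p1.png',cv2.resize(np.hstack([a,b]),None,fx=2,fy=2,interpolation=cv2.INTER_CUBIC))"
```

```text
t 2.85 pos [621.79 -50.69  81.12] rot [3.1416e+00 1.3000e-03 3.0559e+00] F [-0.1   0.32 -0.47] w 0.1 gf 0.0
turn deg [ 0.    0.07 -0.04]
shift mm (after turn) [-0.3 -1.3 19.1]
```

View pics/p1.png

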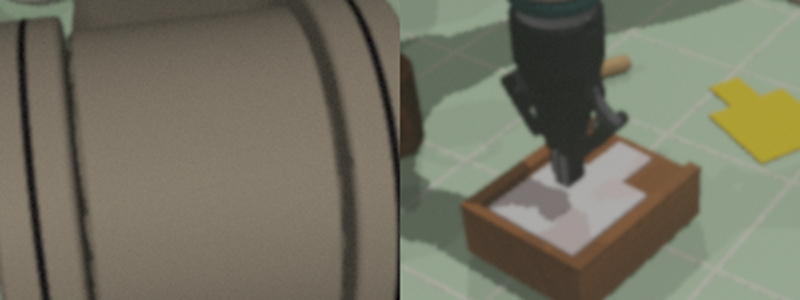

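The top view is blocked by the arm. The scene view shows the shut tips over the cover's square at crop (568,183). I'll descend gently.

carry_out(deltas=[0,0,0,0,-0.001,0.01,1,0,0,0,0,0,0.005,1,0,0,0,0,0,0.003,1,0,0,0,0,0,0,1,0,0,0,0,0,0,1])

```text
clock: 3.58
eef_pos: [621.1, -51.6, 62.3]
tool_rot: [3.142, 0.0, 3.056]
force: [0.3, -0.7, -0.3]
width: 0.3
gripper_force: 0.0
```

```bash
python3 -c "
from h import *
to(622,-52,60)
p=ctrl.read_state()['eef_pos'];print(proj('scene',[621.8,-50.7,81.1]))
for i in range(4): print(ctrl.read_state()['eef_pos'],ctrl.read_state()['force'])"
```

```text
t 3.575 pos [621.13 -51.64  62.35] rot [3.1415e+00 1.0000e-04 3.0558e+00] F [ 0.31 -0.69 -0.34] w 0.3 gf 0.0
shift mm (after turn) [-0.9 -0.3  2.3]
[264.04309937 259.86233798]
[621.12580412 -51.64353304  62.34892449] [ 0.3088907  -0.68542666 -0.33962212]
[621.12580412 -51.64353304  62.34892449] [ 0.3088907  -0.68542666 -0.33962212]
[621.12580412 -51.64353304  62.34892449] [ 0.3088907  -0.68542666 -0.33962212]
[621.12580412 -51.64353304  62.34892449] [ 0.3088907  -0.68542666 -0.33962212]
```

carry_out(deltas=[0,0,0,0,0,0.001,1,0,0,0,0,0,0,1])

```text
clock: 3.82
eef_pos: [621.0, -51.6, 61.3]
tool_rot: [3.142, 0.0, 3.056]
force: [-0.7, -0.6, -0.6]
width: -0.4
gripper_force: 0.0
```

carry_out(deltas=[0,0,0,0,0,0.0006,1,0,0,0,0,0,0,1])

```text
clock: 4.08
eef_pos: [621.0, -51.6, 60.7]
tool_rot: [3.142, -0.0, 3.056]
force: [-0.1, -0.2, -0.5]
width: -0.4
gripper_force: 0.0
```

carry_out(deltas=[0,0,0,0,0,0.0006,1,0,0,0,0,0,0,1])

```text
clock: 4.32
eef_pos: [621.0, -51.7, 60.0]
tool_rot: [-3.142, -0.0, 3.056]
force: [0.3, -0.2, -0.4]
width: 0.1
gripper_force: 0.0
```

carry_out(deltas=[0,0,0,0,0,0.0006,1,0,0,0,0,0,0,1])

```text
clock: 4.58
eef_pos: [621.0, -51.7, 59.4]
tool_rot: [-3.142, -0.0, 3.056]
force: [-0.2, -0.1, -0.7]
width: 0.0
gripper_force: 0.0
```

carry_out(deltas=[0,0,0,0,0,0.0006,1,0,0,0,0,0,0,1])

```text
clock: 4.82
eef_pos: [621.0, -51.6, 59.2]
tool_rot: [3.142, 0.0, 3.056]
force: [-0.7, 0.1, 2.9]
width: 0.5
gripper_force: 1.7
```

carry_out(deltas=[0,0,0,0,0,0.0003,1,0,0,0,0,0,0,1])

```text
clock: 5.08
eef_pos: [621.1, -51.7, 59.2]
tool_rot: [3.142, 0.0, 3.056]
force: [-2.1, -0.2, 5.9]
width: -0.1
gripper_force: 3.0
```

carry_out(deltas=[0,0,0,0.002,0,0,1,0,0,0,0.003,0,0,1,0,0,0,0.003,0,0,1])

```text
clock: 5.45
eef_pos: [614.1, -51.0, 59.2]
tool_rot: [3.141, 0.003, 3.056]
force: [3.4, -0.6, 5.6]
width: 0.1
gripper_force: 2.7
```

carry_out(deltas=[0,0,0,0.003,0,0,1,0,0,0,0.003,0,0,1,0,0,0,0.003,0,0,1,0,0,0,0.003,0,0,1])

```text
clock: 5.95
eef_pos: [602.1, -50.0, 59.2]
tool_rot: [3.142, 0.003, 3.056]
force: [2.8, -0.6, 5.4]
width: -0.1
gripper_force: 2.7
```

```bash
python3 -c "
from h import *
to(600,-50,59)
b=ctrl.get_image('scene')[::,::,::-1]
cv2.imwrite('pics/s2full.png',b)
cv2.imwrite('pics/s2.png',cv2.resize(b[195:325,205:345],None,fx=4,fy=4,interpolation=cv2.INTER_CUBIC))"
```

```text
t 5.95 pos [602.09 -49.99  59.19] rot [3.1415e+00 2.6000e-03 3.0559e+00] F [ 2.84 -0.64  5.38] w -0.1 gf 2.7
shift mm (after turn) [ 2.1 -0.2  0.2]
```

View pics/s2.png

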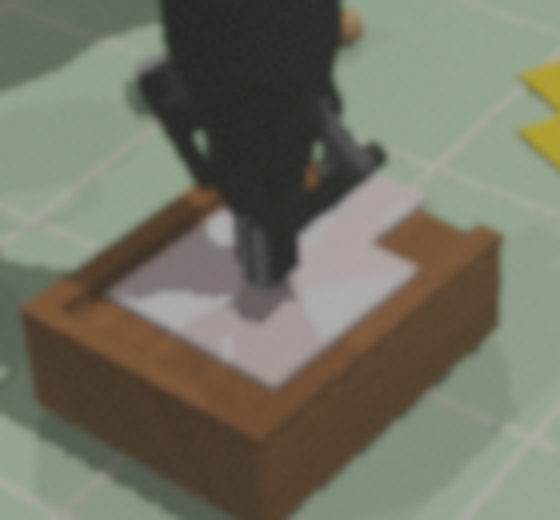

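The cover followed the tips: a gap has opened to the rear rim. In the crop its corners are at (275,385), (108,293) and (418,268), and the tab corner is at (425,202). Checking how far it moved.

```bash
python3 -c "
from h import *
sp=lambda u,v:(140+(u+.5)/4-.5,185+(v+.5)/4-.5)
s2=lambda u,v:(205+(u+.5)/4-.5,195+(v+.5)/4-.5)
c,s=np.cos(-.085),np.sin(-.085)
for a,b in(((505,450),(275,385)),((337,353),(108,293)),((652,328),(418,268)),((663,258),(425,202))):
    d=(ray('scene',s2(*b),59)-ray('scene',sp(*a),59))[:2]; print(d.round(1),'along',(d@[c,s]).round(1),'across',(d@[-s,c]).round(1), ray('scene',s2(*b),59).round(1))
"
```

```text
[-19.3   1.4] along -19.3 across -0.2 [659.1  -4.1  59. ]
[-18.    2.6] along -18.2 across 1.1 [ 650.5 -103.3   59. ]
[-18.2   2.1] along -18.3 across 0.5 [560.5   4.1  59. ]
[-15.9   2. ] along -16.1 across 0.6 [517.4 -20.2  59. ]
```

carry_out(deltas=[0,0,0,0.003,0,0,1,0,0,0,0.004,0,0,1,0,0,0,0.004,0,0,1,0,0,0,0.004,0,0,1,0,0,0,0.004,0,0,1])

```text
clock: 6.62
eef_pos: [583.1, -48.4, 59.2]
tool_rot: [3.142, 0.003, 3.056]
force: [2.2, -0.4, 6.0]
width: -0.4
gripper_force: 2.7
```

carry_out(deltas=[0,0,0,0.004,0,0,1,0,0,0,0.004,0,0,1,0,0,0,0.004,0,0,1,0,0,0,0.004,0,0,1,0,0,0,0.003,0,0,1,0,0,0,0,0,0,1,0,0,0,0,0,0,1])

```text
clock: 7.5
eef_pos: [563.8, -46.7, 59.1]
tool_rot: [3.142, 0.001, 3.056]
force: [1.4, -0.2, 6.5]
width: -0.3
gripper_force: 3.4
```

```bash
python3 -c "
from h import *
to(560,-50,59)
b=ctrl.get_image('scene')[::,::,::-1]
cv2.imwrite('pics/s3.png',cv2.resize(b[195:325,205:345],None,fx=4,fy=4,interpolation=cv2.INTER_CUBIC))"
```

```text
t 7.5 pos [563.77 -46.73  59.15] rot [3.1415e+00 1.5000e-03 3.0558e+00] F [ 1.41 -0.2   6.55] w -0.3 gf 3.4
shift mm (after turn) [ 3.5 -3.6  0.1]
```

View pics/s3.png

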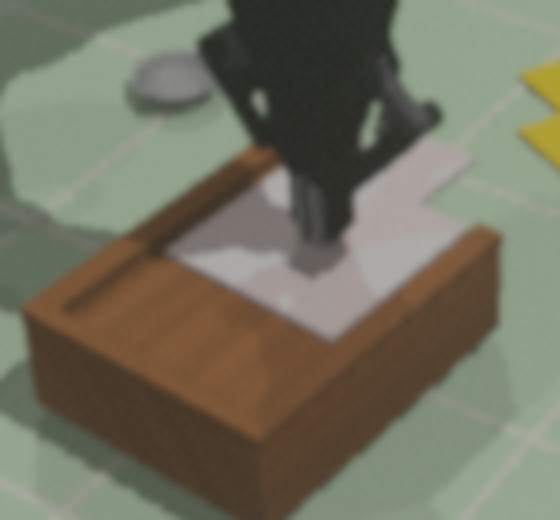

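The cover now sits with its tab well out over the edge: tab corner at crop (473,157), rear corners at (330,340) and (165,250). Lifting off and measuring.

carry_out(deltas=[0,0,0,0,0,-0.001,1,0,0,0,0,0,-0.003,1,0,0,0,0,0,-0.02,1,0,0,0,0,0,-0.04,-1,0,0,0,0.03,0,-0.02,-1,0,0,0,0.04,0,0,-1,0,0,0,0,0,0,-1,0,0,0,0,0,0,-1])

```text
clock: 8.55
eef_pos: [494.0, -40.7, 142.6]
tool_rot: [3.142, 0.0, 3.056]
force: [1.7, -0.1, -0.1]
width: 85.1
gripper_force: 0.0
```

```bash
python3 -c "
from h import *
b=ctrl.get_image('scene')[::,::,::-1]
cv2.imwrite('pics/s4.png',cv2.resize(b[195:325,205:345],None,fx=4,fy=4,interpolation=cv2.INTER_CUBIC))
s2=lambda u,v:(205+(u+.5)/4-.5,195+(v+.5)/4-.5)
for b in((330,340),(165,250),(473,157)): print(ray('scene',s2(*b),59).round(1))
to(492,-40,100,np.pi-.085)
"
```

```text
[622.8  -1.1  59. ]
[ 612.6 -101.2   59. ]
[474.5 -20.2  59. ]
t 8.6 pos [494.4  -40.72 142.53] rot [3.1416e+00 8.0000e-04 3.0559e+00] F [0.35 0.09 0.75] w 85.3 gf 0.0
turn deg [ 0.    0.04 -0.04]
shift mm (after turn) [ 2.5  0.5 42.5]
```

View pics/s4.png

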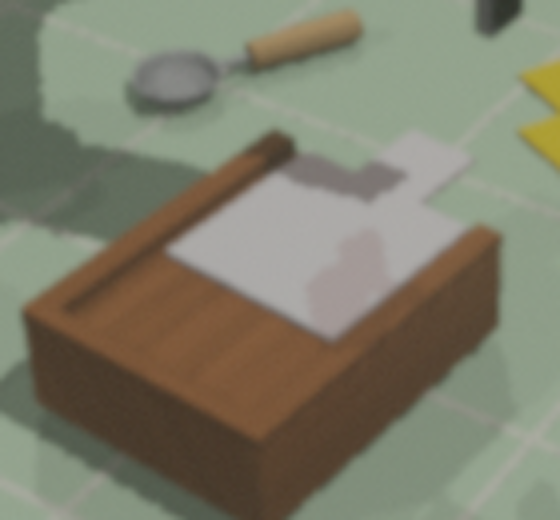

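The tab is clearly free: corners at crop (472,157) and (413,130), roughly 42 mm out, with the cover flat. Descending astride the tab.

carry_out(deltas=[0,0,0.5,0.002,0.002,0.03,-1,0,0,0,0,0,0.03,-1,0,0,0,0,0,0.025,-1,0,0,0,0,0,0.015,-1,0,0,0,0,0,0.006,-1,0,0,0,0,0,0,-1,0,0,0,0,0,0,-1])

```text
clock: 9.48
eef_pos: [492.3, -38.6, 37.3]
tool_rot: [3.142, 0.001, 3.047]
force: [-0.5, 1.3, 0.4]
width: 85.1
gripper_force: 0.0
```

```bash
python3 -c "
from h import *
b=ctrl.get_image('scene')[::,::,::-1]
cv2.imwrite('pics/s5.png',cv2.resize(b[175:305,225:365],None,fx=4,fy=4,interpolation=cv2.INTER_CUBIC))
to(492,-39,36)
"
```

```text
t 9.525 pos [492.29 -38.56  37.33] rot [3.1415e+00 1.5000e-03 3.0471e+00] F [ 0.73 -0.91  0.13] w 85.4 gf 0.0
shift mm (after turn) [ 0.2 -0.5  1.3]
```

View pics/s5.png

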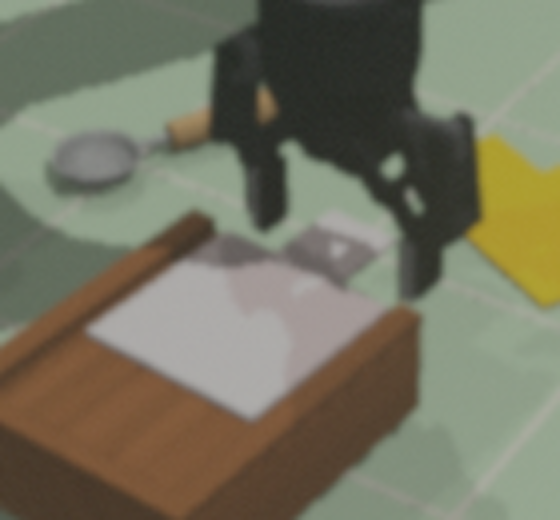

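Fingers stand astride the tab: tips at crop (265,225) and (415,290), tab between them at (340,240). Closing.

carry_out(deltas=[0,0,0,0,0,0.001,0,0,0,0,0,0,0,0,0,0,0,0,0,0,0.5,0,0,0,0,0,0,1,0,0,0,0,0,0,1,0,0,0,0,0,0,1,0,0,0,0,0,0,1])

```text
clock: 10.4
eef_pos: [491.7, -38.6, 35.7]
tool_rot: [-3.142, 0.0, 3.047]
force: [-1.2, 0.4, 4.2]
width: 38.3
gripper_force: 59.6
```

carry_out(deltas=[0,0,0,0,0,-0.001,1,0,0,0,0,0,-0.002,1,0,0,0,0,0,-0.004,1,0,0,0,0,0,-0.007,1,0,0,0,0,0,-0.01,1,0,0,0,0,0,-0.012,1,0,0,0,0,0,-0.012,1,0,0,0,0,0,-0.012,1,0,0,0,0,0,-0.01,1,0,0,0,0,0,0,1,0,0,0,0,0,0,1])

```text
clock: 11.78
eef_pos: [491.5, -38.5, 105.4]
tool_rot: [-3.142, -0.0, 3.047]
force: [-0.3, -0.4, -1.7]
width: 38.3
gripper_force: 60.1
```

```bash
python3 -c "
from h import *
b=ctrl.get_image('scene')[::,::,::-1]
cv2.imwrite('pics/s6.png',cv2.resize(b[155:285,165:365],None,fx=4,fy=4,interpolation=cv2.INTER_CUBIC))
to(492,-39,106)
"
```

```text
t 11.825 pos [491.33 -38.47 105.25] rot [ 3.1416e+00 -9.0000e-04  3.0472e+00] F [ 0.    0.95 -1.89] w 38.3 gf 60.1
shift mm (after turn) [-0.7 -0.5 -0.8]
```

View pics/s6.png

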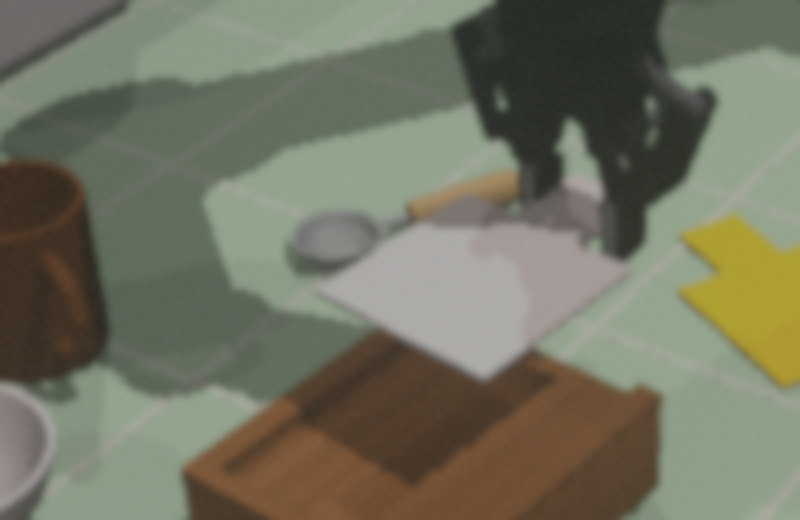

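The cover is in the fingers and clear of the stand. Its square's corners are at crop (318,290), (485,380) and (628,265). Checking for droop against the prediction for a flat cover.

```bash
python3 -c "
from h import *
s6=lambda u,v:np.array((165+(u+.5)/4-.5,155+(v+.5)/4-.5))
s2=lambda u,v:(205+(u+.5)/4-.5,195+(v+.5)/4-.5)
for a,b in (((333,340),(485,380)),((167,250),(318,290))):
    X=ray('scene',s2(*a),59)
    for dz in(60,65,69.5): print(proj('scene',X+[-.7,0,dz]).round(1),s6(*b).round(1),dz)
print(ray('scene',s6(628,265),128.7),ray('scene',s6(485,380),128.7),ray('scene',s6(318,290),128.7))
"
```

```text
[287.  252.6] [285.9 249.6] 60
[286.9 250.2] [285.9 249.6] 65
[286.8 248.1] [285.9 249.6] 69.5
[243.9 230.6] [244.1 227.1] 60
[243.7 228.3] [244.1 227.1] 65
[243.4 226.3] [244.1 227.1] 69.5
[522.86110035   6.74024743 128.7       ] [625.67607196   1.19597137 128.7       ] [613.03963672 -97.57481849 128.7       ]
```

Droop is only about 1.5 mm over 125 mm. From the scene view, the cover's centre has to move (+29, −265) mm to the mug, which is (−54, −261) along the tool's axes.

carry_out(deltas=[0,0,0,-0.0027,-0.013,0,1,0,0,0,-0.0054,-0.0261,0,1,0,0,0,-0.0054,-0.0261,0,1,0,0,0,-0.0054,-0.0261,0,1,0,0,0,-0.0054,-0.0261,0,1,0,0,0,-0.0054,-0.0261,0,1,0,0,0,-0.0054,-0.0261,0,1,0,0,0,-0.0054,-0.0261,0,1,0,0,0,-0.0054,-0.0261,0,1,0,0,0,-0.0054,-0.0261,0,1,0,0,0,-0.0027,-0.013,0,1,0,0,0,0,0,0,1])

```text
clock: 13.32
eef_pos: [520.1, -304.5, 105.2]
tool_rot: [-3.141, -0.001, 3.045]
force: [-0.6, -0.1, -1.9]
width: 38.5
gripper_force: 60.2
```

carry_out(deltas=[0,0,0,0,0,0.006,1,0,0,0,0,0,0.008,1,0,0,0,0,0,0.006,1,0,0,0,0,0,0.003,1,0,0,0,0,0,0,1,0,0,0,0,0,0,1,0,0,0,0,0,0,1])

```text
clock: 14.2
eef_pos: [521.0, -303.5, 82.9]
tool_rot: [-3.141, 0.0, 3.047]
force: [-0.0, -0.1, -0.6]
width: 38.1
gripper_force: 60.2
```

```bash
cat > m.py <<'E'
from h import *
# white blob: corners of the square's outline near the mug, in both views
s=ctrl.read_state();z=s["eef_pos"][2]+22
for n in("scene","top"):
    I=ctrl.get_image(n)[:,:,::-1]; cv2.imwrite(f"pics/m_{n}.png",I)
    C=proj(n,[594,-312,z]); hsv=cv2.cvtColor(cv2.GaussianBlur(I,(3,3),0),cv2.COLOR_BGR2HSV)
    x0,y0=(C-60).astype(int).clip(0); sub=hsv[y0:y0+120,x0:x0+120]
    m=((sub[...,1]<38)&(sub[...,2]>95)&~((sub[...,0]>35)&(sub[...,0]<90)&(sub[...,1]>22))).astype(np.uint8)
    k,l,st,ce=cv2.connectedComponentsWithStats(m); u=int(C[0]-x0);v=int(C[1]-y0); i=l[v,u]
    c=max(cv2.findContours((l==i).astype(np.uint8),cv2.RETR_EXTERNAL,cv2.CHAIN_APPROX_NONE)[0],key=cv2.contourArea)
    ap=cv2.approxPolyDP(c,3,True)[:,0]+[x0,y0]
    print(n,"C",C.round(1),"lab",i,"area",st[i,4]); 
    for p in ap: print(p,ray(n,p,z)[:2].round(1))
E
python3 m.py; python3 -c "
from h import *
to(520.4,-303.5,73)"
```

```text
scene C [166.4 198. ] lab 3 area 1743
[209 196] [ 542.7 -246.5]
[196 193] [ 548.4 -276. ]
[194 177] [ 503.4 -323.6]
[186 185] [ 536.5 -314.8]
[167 182] [ 549.  -356.2]
[129 202] [ 644.1 -362.6]
[163 220] [ 652.2 -261.7]
top C [460.9 184.7] lab 11 area 1653
[481 161] [ 638.5 -364.6]
[434 162] [ 651.1 -267.5]
[439 207] [ 553.9 -257.7]
[443 203] [ 561.  -267.5]
[454 206] [ 551.4 -288.2]
[483 174] [ 609.9 -362.2]
t 14.3 pos [ 520.92 -303.46   82.8 ] rot [-3.1415e+00  3.0000e-04  3.0471e+00] F [-0.19  0.21 -0.32] w 37.8 gf 60.2
shift mm (after turn) [ 0.5 -0.1  9.8]
```

Both views agree that the cover is about (+2, +2.7) mm off the mug's centre. I'll correct that and go down.

carry_out(deltas=[0,0,0,0.0017,-0.0029,0.003,1,0,0,0,0,0,0.003,1,0,0,0,0,0,0.002,1,0,0,0,0,0,0,1,0,0,0,0,0,0,1])

```text
clock: 14.92
eef_pos: [518.9, -306.0, 74.6]
tool_rot: [3.142, 0.0, 3.047]
force: [0.2, 0.2, -0.8]
width: 38.4
gripper_force: 60.2
```

carry_out(deltas=[0,0,0,0,0,0.0007,1,0,0,0,0,0,0.0007,1,0,0,0,0,0,0,1])

```text
clock: 15.3
eef_pos: [518.8, -306.0, 73.1]
tool_rot: [3.142, -0.0, 3.047]
force: [0.1, -0.0, -0.6]
width: 38.5
gripper_force: 60.2
```

carry_out(deltas=[0,0,0,0,0,0.0006,1,0,0,0,0,0,0,1])

```text
clock: 15.55
eef_pos: [518.8, -306.1, 72.6]
tool_rot: [3.142, -0.0, 3.047]
force: [0.2, -0.3, -0.6]
width: 38.2
gripper_force: 60.2
```

carry_out(deltas=[0,0,0,0,0,0.0006,1,0,0,0,0,0,0,1])

```text
clock: 15.8
eef_pos: [518.8, -306.1, 71.9]
tool_rot: [3.142, -0.0, 3.047]
force: [0.3, -0.5, -0.4]
width: 38.3
gripper_force: 60.2
```

carry_out(deltas=[0,0,0,0,0,0.0006,1,0,0,0,0,0,0,1])

```text
clock: 16.05
eef_pos: [518.8, -306.1, 71.3]
tool_rot: [-3.142, -0.0, 3.047]
force: [0.0, 0.7, -0.6]
width: 38.0
gripper_force: 60.2
```

carry_out(deltas=[0,0,0,0,0,0.0006,1,0,0,0,0,0,0,1])

```text
clock: 16.3
eef_pos: [518.9, -306.1, 70.8]
tool_rot: [-3.142, 0.0, 3.047]
force: [-0.3, -0.6, -0.9]
width: 38.3
gripper_force: 60.2
```

carry_out(deltas=[0,0,0,0,0,0.0006,1,0,0,0,0,0,0,1])

```text
clock: 16.55
eef_pos: [518.9, -306.1, 70.2]
tool_rot: [3.142, 0.0, 3.047]
force: [0.4, -0.6, 0.1]
width: 37.9
gripper_force: 60.2
```

carry_out(deltas=[0,0,0,0,0,0.0005,1,0,0,0,0,0,0,1])

```text
clock: 16.8
eef_pos: [518.9, -306.1, 69.9]
tool_rot: [-3.142, 0.0, 3.047]
force: [-0.4, 0.5, 2.0]
width: 38.1
gripper_force: 60.4
```

```bash
python3 m.py
```

```text
scene C [167.6 203.5] lab 3 area 1647
[203 201] [ 548.8 -259.2]
[195 197] [ 546.4 -283.1]
[198 190] [ 522.9 -296.7]
[194 182] [ 503.4 -326.1]
[191 188] [ 524.9 -314.4]
[182 190] [ 540.9 -324.4]
[169 186] [ 544.  -358.6]
[131 206] [ 639.7 -366. ]
[163 224] [ 649.6 -267.6]
top C [459.  186.8] lab 11 area 1655
[480 163] [ 639.  -367.3]
[467 164] [ 640.9 -339.7]
[463 154] [ 664.3 -336.3]
[463 164] [ 642.2 -331.3]
[434 166] [ 647.  -269.9]
[439 210] [ 550.9 -260.5]
[442 206] [ 558.4 -268.4]
[454 209] [ 548.3 -291.5]
[483 176] [ 609.7 -366.9]
```

Centred within about 2 mm in both views. Seating a touch more and releasing.

carry_out(deltas=[0,0,0,0,0,0.0003,1,0,0,0,0,0,0,1,0,0,0,0,0,0,0.05,0,0,0,0,0,0,0,0,0,0,0,0,0,-1,0,0,0,0,0,0,-1,0,0,0,0,0,0,-1,0,0,0,0,0,0,-1,0,0,0,0,0,0,-1])

```text
clock: 18.02
eef_pos: [518.9, -306.1, 69.4]
tool_rot: [3.142, 0.0, 3.047]
force: [-0.0, -0.3, -0.3]
width: 85.4
gripper_force: 0.0
```

carry_out(deltas=[0,0,0,0.003,0,0,-1,0,0,0,0.015,0,0,-1,0,0,0,0.03,0,0,-1,0,0,0,0.03,0,-0.02,-1,0,0,0,0,0,-0.05,-1,0,0,0,0,0.04,-0.05,-1,0,0,0,0,0.05,-0.02,-1,0,0,0,0,0.05,0,-1,0,0,0,0,0.05,0,-1,0,0,0,0,0.05,0,-1,0,0,0,0,0,0,-1])

```text
clock: 19.4
eef_pos: [463.9, -56.2, 208.4]
tool_rot: [3.14, 0.0, 3.055]
force: [-0.5, -0.3, 0.2]
width: 85.5
gripper_force: 0.0
```

```bash
sed -i 's/^s=ctrl.*/z=93/' m.py; python3 m.py; python3 -c "
from h import *
to(500,-50,200)"
```

```text
scene C [167.5 203. ] lab 4 area 1788
[208 187] [ 503.9 -286. ]
[199 182] [ 499.  -315.8]
[181 189] [ 540.4 -327.5]
[169 186] [ 545.3 -357.1]
[131 206] [ 640.7 -364.4]
[164 224] [ 649.6 -264.7]
[201 203] [ 557.7 -256.1]
[195 196] [ 544.8 -284.3]
top C [459.1 186.6] lab 6 area 2250
[436 165] [ 648.1 -274.2]
[448 208] [ 552.  -279.3]
[466 230] [ 500.8 -305.7]
[474 230] [ 498.4 -321.8]
[472 211] [ 538.3 -326.7]
[486 208] [ 540.3 -356.7]
[481 165] [ 633.9 -367.9]
[468 164] [ 640.2 -341.3]
[464 158] [ 654.7 -335.9]
[463 164] [ 641.8 -330.9]
t 19.5 pos [463.55 -60.73 208.28] rot [-3.1411 -0.      3.0484] F [-0.71 -0.95 -0.17] w 85.6 gf 0.0
shift mm (after turn) [-35.3  14.1   8.3]
```

```bash
python3 -c "
from cell import ctrl
print(ctrl.finish_job())"
```

```text
the job is handed in; nothing more can be done
None
```

I handed the job in at about 19.5 s. The last images show the white cover released and flat on the brown mug, its square centred over the mouth to within about 2 mm; I didn't re-measure the mug or the bystanders at the end, and no verdict was returned.

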